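Run a fingertip along the press's safety edge

ROBOT

A 6-joint arm with a two-finger parallel gripper is mounted at the origin on the work surface. World frame = base frame: x ahead of the robot, y to its left, z up, the work surface at z = 0. Lengths are in m, angles in rad, forces in N, time in s.
With the tool pointing down it reaches from about 0.375 to 0.925 m from the base axis. Payload 5.7 kg.
Tool frame: the origin (TCP) lies on the centre line of the jaws, within the pads' length; the fingertips stand 19 mm ahead of it and the grasp point (between the pads) is the TCP (env.nose_length is the distance from the TCP to the fingertips, in m); z points along the fingers, y is the direction in which the jaws open and shut (so a half turn about z gives the same grasp; the last joint's range is limited). The gripper opens to 88 mm and grips with 3 to 60 N. Pads are 20 mm wide; open, the fingers measure 115 mm over their backs; the gripper's body (75 mm by 178 mm) begins 61 mm behind the grasp point.
Start: joints at [-1.225, 0.359, 1.51, -0, 1.272, -0.115], TCP at [0.267, -0.537, 0.242] pointing down, gripper open.
Joint ranges: [-2.97, 2.97], [-1.01, 2.36], [0.21, 2.38], [-0.96, 4.11], [0.2, 2.71], [-2.98, 2.98]. Speed limits (rad/s): [2.39, 2.39, 3.14, 3.14, 3.14, 3.14].

INTERFACE

Orientations are given as a unit quaternion [x, y, z, w].
In Python, from station import env gives the robot as it stands.
- The arm moves only by the shell command python3 -m jog 'ROWS'. ROWS is JSON, one flat list of numbers, 5 for each row, row after row: the gripper command: -1 is fully open, 1 is shut, values between are in proportion, then the shift along the tool's x, y, z in cm, then the turn about the tool's z in rad. In form: [jaw, x, y, z, roll, jaw, x, y, z, roll, ...]. A call has 1 to 5 rows; each row is the pose to reach, as a shift and turn from the pose commanded when the call began, along the tool's axes at that moment; what a row does not reach only later rows make up. A row lasts 1/8 s, in which the tool goes at most 62.5 mm and 10.7 degrees, less where a joint would pass 70% of its speed; a pose out of reach is approached as far as the arm can. A call with a gripper value outside its range is refused whole. The fingers move at their own pace and stop on an object; the grip force is fixed at half the most. Time passes only in rows, so rows that repeat a pose let the fingers close. It gives the time, the measured TCP pose, the force and the opening at its end, in the units of the state.
- env.read_state(): the state, without advancing time (a new reading comes with each control period).
- env.read_camera(name): name is "scene" or "top" or "wrist"; returns a dict with "frame" (400x640x3 uint8, red, green, blue), "camera_matrix" (3x3 intrinsics, pixels), "origin" and "orientation" of the camera in the world. Camera axes: x right, y down, z forward; pixel columns grow to the right and rows downward; lengths in m; the calibration is good to about 2 mm. A picture is of the moment at which its call begins. There is no depth.
- env.job_done(): hands the job in, once; it reports no verdict.
The state is a dict: "time": time; "q": joint angles; "qd": joint speeds; "joint_efforts": joint torques, N m; "position": TCP position; "tool_rot": TCP orientation; "ft_force": force on the tool from outside, world axes, zero at the start; "ft_torque": the same for the moment, N m; "grip_width": finger opening in m.
Only numpy, scipy, OpenCV 4.12 (cv2) and the standard library are available. Lean on these libraries where they do the work, as an engineer would, in place of code of your own. Each camera call takes 0.05 s, during which the arm holds its last target.

TASK

Test the L-shaped safety edge lying on the bench before it goes on the press: rest the fingertips on its round rubber bar at the end beside the small connection box and run them along the bar, round the bend and on to its other end, keeping the bar pushed down a few millimetres all the way but never down to its stop. Only touch the bar: do not lift, tip or shift the unit, and leave the bolt, the bushing and the other things around it where they are.

Things in the scene. Friction and masses are not known exactly. Their poses are not given: they have to be found in the camera images.
- edge_unit: the safety edge unit: loose steel plate 150 (x) x 250 (y) x 12 mm, 2 to 3.5 kg, on the bench at any yaw; origin at the centre of its underside, z up. On it stand a small connection box and an aluminium channel (28 mm wide, walls 38 mm above the bench) from which a round black rubber bar, 18 mm thick, stands out, L-shaped with a round bend; bar top 55 mm above the bench
- box_top (a point): centre of the top of the grey connection box on the plate, 44 x 30 mm, top 42 mm above the bench; the bar's first end is beside it
- bar_start (a point): top line of the rubber bar (z 55 mm) at its end beside the connection box. From here: straight leg of 125 mm, quarter bend to the left (radius 50 mm), straight leg of 55 mm, 258 mm in all. Axes as the unit's
- bar_end (a point): top line of the rubber bar at its other end, away from the box. Axes as the unit's
- bumper (a joint): how far the whole rubber bar is pushed down into its channel, m: 0 up at rest, 0.012 at its stop. It moves straight down as one piece wherever it is pressed and springs back: it begins to move at about 1.5 N, is 6 mm down at about 4 N and meets its stop at about 6.5 N.
- section1: first of seven equal, adjoining 37 mm lengths of the rubber bar, counted from the connection box; no seam is visible. Origin on the top line of the bar at the middle of this length, z up, x along the bar towards the other end (the end away from the box).
- section2: second of seven equal, adjoining 37 mm lengths of the rubber bar, counted from the connection box; no seam is visible. Origin on the top line of the bar at the middle of this length, z up, x along the bar towards the other end (the end away from the box).
- section3: third of seven equal, adjoining 37 mm lengths of the rubber bar, counted from the connection box; no seam is visible. Origin on the top line of the bar at the middle of this length, z up, x along the bar towards the other end (the end away from the box).
- section4: fourth of seven equal, adjoining 37 mm lengths of the rubber bar, counted from the connection box; no seam is visible. Origin on the top line of the bar at the middle of this length, z up, x along the bar towards the other end (the end away from the box).
- section5: fifth of seven equal, adjoining 37 mm lengths of the rubber bar, counted from the connection box; no seam is visible. Origin on the top line of the bar at the middle of this length, z up, x along the bar towards the other end (the end away from the box).
- section6: sixth of seven equal, adjoining 37 mm lengths of the rubber bar, counted from the connection box; no seam is visible. Origin on the top line of the bar at the middle of this length, z up, x along the bar towards the other end (the end away from the box).
- section7: last of seven equal, adjoining 37 mm lengths of the rubber bar, counted from the connection box; no seam is visible. Origin on the top line of the bar at the middle of this length, z up, x along the bar towards the other end (the end away from the box).
- bolt: steel bolt standing on its head on the unit's plate, head 20 mm across and 12 mm high, 50 mm tall in all; origin under its centre. Leave it standing.
- bushing: brass bushing, 28 mm across, 22 mm high, standing on the unit's plate; origin under its centre. Leave it alone.
- block: plain aluminium block 40 x 50 x 30 mm on the bench close beside the unit's plate; origin under its centre. Leave it alone.
- screwdriver: screwdriver lying on the bench at the far side. Leave it alone.
- tape: cardboard roll core, 100 mm across, 45 mm high, on the bench to the left. Leave it alone.
- clamp: bar clamp, 260 mm long, lying on the bench to the right. Leave it alone.
- spare_strip: short, straight, separate piece of rubber-topped strip, 130 mm long, 36 mm high, on the bench at the far side, with no plate or box: not the one to test. Leave it alone.

How it is judged:
By the outcome, as a careful person would: the job done as asked, in the order asked, and still so for the second after the job is handed in, with the robot touching nothing.
It also fails if it takes over 48 s, if anything falls off the work surface, if the arm or the gripper's body presses on something with over 40 N, if the wrist force passes 120 N, or if a joint passes its speed limit or range.

## Working session

There is one attempt and no reset: what is moved stays moved. The work goes in short steps, Python scripts to look and compute and a shell command to move; the robot and the scene stay as the last step left them, time stands still between calls to the robot, and variables do not carry over. Pictures are saved under pics/ and viewed, and the job is handed in when it is done.

```bash
mkdir -p pics; ls
python3 - <<'E'
from station import env
import cv2
s=env.read_state(); print({k:(v if not hasattr(v,'round') else v) for k,v in s.items()}, env.nose_length)
for n in ("scene","top"):
    c=env.read_camera(n); print(n,c["camera_matrix"],c["origin"],c["orientation"])
    cv2.imwrite(f"pics/{n}0.png",cv2.cvtColor(c["frame"],cv2.COLOR_RGB2BGR))
E
```

```text
pics
{'time': 0.0, 'q': array([-1.22509166e+00,  3.59481168e-01,  1.51142873e+00,  9.95346964e-06,
        1.27251465e+00, -1.15116048e-01]), 'qd': array([-0.00141645,  0.0007423 , -0.00113372, -0.00050879,  0.0009466 ,
        0.00066666]), 'joint_efforts': array([ 1.19277396e-03, -5.15360963e+01, -2.70726550e+01,  6.72649266e-02,
        3.49959545e-02, -1.37990655e-04]), 'position': array([ 0.26657181, -0.53679186,  0.24082518]), 'tool_rot': array([ 9.73572687e-01,  2.28375532e-01, -1.00645786e-04, -9.10414607e-04]), 'ft_force': array([ 0.64123465, -0.84768261, -0.06220971]), 'ft_torque': array([0.05056768, 0.04075323, 0.06830296]), 'grip_width': 0.08806102290757112} 0.019
scene [[368.52530985   0.         320.00817016]
 [  0.         368.52530985 195.83212763]
 [  0.           0.           1.        ]] [ 1.07802734 -0.46393668  0.60903211] [ 0.83312778  0.35101003 -0.17485878 -0.39001854]
top [[445.66755294   0.         317.43302782]
 [  0.         445.66755294 203.7835617 ]
 [  0.           0.           1.        ]] [0.47039103 0.00485487 1.36494707] [-0.69939294  0.71356553 -0.0328928   0.02432728]
```

View pics/top0.png

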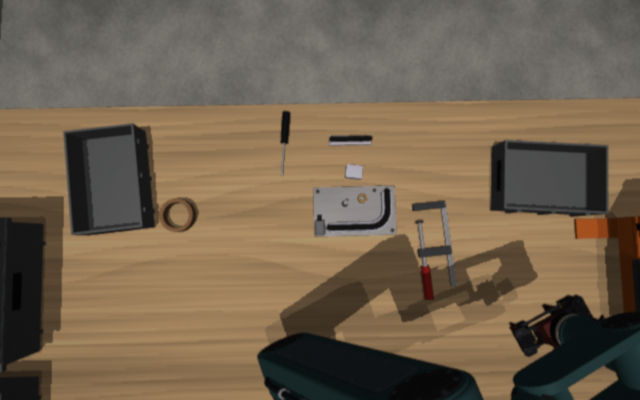

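View pics/scene0.png

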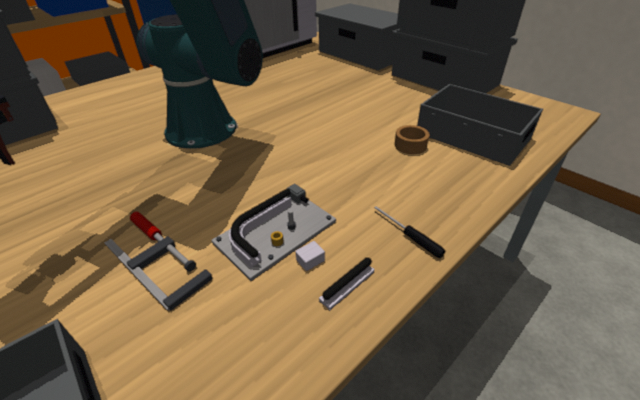

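The top view shows the unit at about (355,210), with the box at (320,227). The bar runs right from the box, bends up and ends at about (387,190). I'll zoom in and take a first pose.

```bash
cat > h.py <<'E'
from station import env
import cv2, numpy as np
from scipy.spatial.transform import Rotation as R
def pix2w(c,uv,z):
    K=c["camera_matrix"];Rm=R.from_quat(c["orientation"]).as_matrix()
    d=Rm@np.linalg.inv(K)@np.array([uv[0],uv[1],1.]); o=np.array(c["origin"])
    return o+d*(z-o[2])/d[2]
def w2pix(c,P):
    K=c["camera_matrix"];Rm=R.from_quat(c["orientation"]).as_matrix()
    p=K@(Rm.T@(np.array(P,float)-c["origin"])); return p[:2]/p[2]
def save(c,name,crop=None,k=1):
    f=cv2.cvtColor(c["frame"],cv2.COLOR_RGB2BGR)
    if crop: x0,y0,x1,y1=crop; f=f[y0:y1,x0:x1]
    cv2.imwrite("pics/"+name,cv2.resize(f,None,fx=k,fy=k,interpolation=cv2.INTER_CUBIC))
E
python3 - <<'E'
from h import *
c=env.read_camera("top"); save(c,"top1.png",(300,120,410,250),4.5)
print(pix2w(c,(355,210),.012),pix2w(c,(327,228),.055),pix2w(c,(387,190),.055))
s=env.read_state();Rm=R.from_quat(s["tool_rot"]).as_matrix();print(Rm.round(3))
w=env.read_camera("wrist");print(w["origin"],R.from_quat(w["orientation"]).as_matrix().round(3),w["camera_matrix"], s["position"])
E
```

```text
[ 0.55874628 -0.1266786   0.012     ] [ 0.50460426 -0.03874798  0.055     ] [ 0.61340787 -0.21897874  0.055     ]
[[ 0.896  0.445 -0.001]
 [ 0.445 -0.896  0.001]
 [ 0.    -0.001 -1.   ]]
[ 0.33052734 -0.5057503   0.38347802] [[ 0.444 -0.864 -0.238]
 [-0.896 -0.429 -0.116]
 [-0.002  0.265 -0.964]] [[275.85937065   0.         322.67809161]
 [  0.         275.85937065 204.61685622]
 [  0.           0.           1.        ]] [ 0.26659848 -0.5369759   0.24100915]
```

View pics/top1.png

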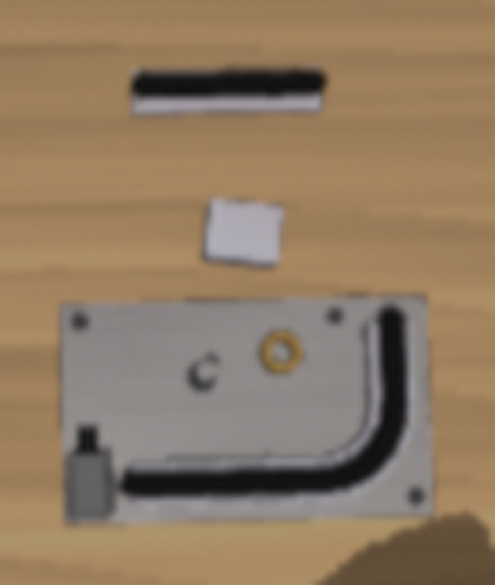

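```bash
python3 -m jog '[1,5,-3.4,0,0.1, 1,10,-6.8,0,0.2, 1,15,-10.2,0,0.3, 1,20,-13.6,0,0.4, 1,25,-17,0,0.46]'; python3 -c "
from h import *
s=env.read_state();Rm=R.from_quat(s['tool_rot']).as_matrix();print(Rm.round(3),s['position'])"
```

```text
time: 0.82
position: [0.4157, -0.2722, 0.2417]
tool_rot: [1.0, -0.001, 0.0, 0.0]
ft_force: [0.1, -0.4, 0.1]
grip_width: 0.041
[[ 1.    -0.002  0.   ]
 [-0.002 -1.    -0.   ]
 [ 0.     0.    -1.   ]] [ 0.41574338 -0.2722218   0.24169051]
```

Tool axes are now x = world x, y = −world y, z = down.

```bash
python3 -m jog '[1,3,-5,0,0, 1,6,-10,0,0, 1,8,-15,0,0, 1,8,-15,0,0, 1,8,-15,0,0]'
python3 - <<'E'
from h import *
w=env.read_camera("wrist"); save(w,"w1.png"); 
import pickle; pickle.dump(w,open("w1.pkl","wb"))
save(w,"w1b.png",None,1.25)
s=env.read_state();print(s["position"],s["ft_force"],w["origin"])
E
```

```text
time: 1.45
position: [0.4947, -0.1241, 0.2415]
tool_rot: [1.0, 0.001, -0.0, 0.0]
ft_force: [-0.2, -0.8, -0.2]
grip_width: 0.0007
[ 0.49464019 -0.12472119  0.24157084] [-0.2355322  -0.09782656  0.7361583 ] [ 0.5662095  -0.12473173  0.38395944]
```

View pics/w1b.png

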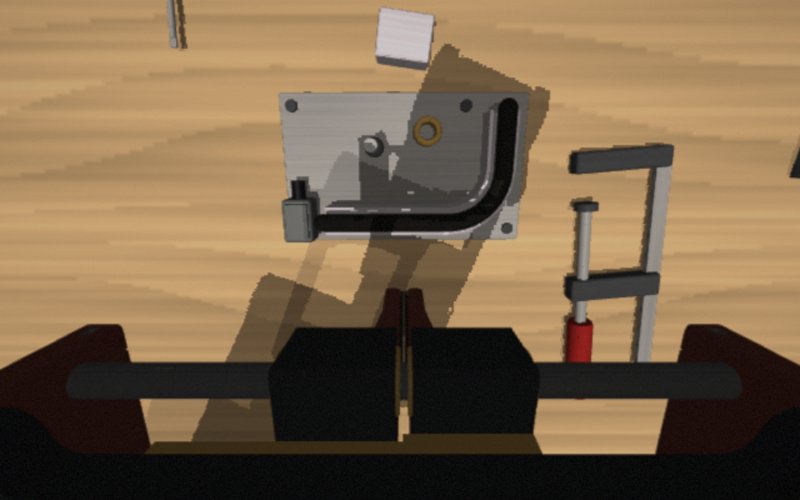

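Run:
```python
from h import *
import pickle; w=pickle.load(open("w1.pkl","rb"))
save(w,"w2.png",(215,65,435,200),3.6)
```

```text
(no output)
```

View pics/w2.png

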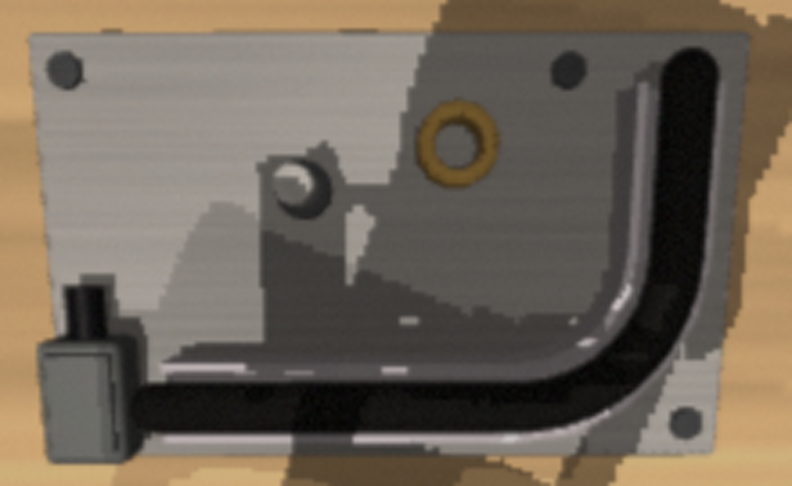

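```bash
cat > fit.py <<'E'
from h import *
from scipy.optimize import minimize
def path(p,s):  # start x,y, heading; left turn
    x,y,a=p; s=np.asarray(s,float); L=np.pi*25e-3
    X=np.where(s<.125,s,np.where(s<.125+L,.125+.05*np.sin((s-.125)/.05),.175))
    Y=np.where(s<.125,0,np.where(s<.125+L,.05-.05*np.cos((s-.125)/.05),.05+s-.125-L))
    return np.stack([x+np.cos(a)*X-np.sin(a)*Y, y+np.sin(a)*X+np.cos(a)*Y],-1)
S=np.linspace(0,.2585,120)
def render(c,p,k):
    m=np.zeros((400*k,640*k),np.uint8)
    Rm=R.from_quat(c["orientation"]).as_matrix();f=c["camera_matrix"][0,0]
    for q in path(p,np.clip(S,.005,.2535)):
        P=np.array([*q,.046]); u=w2pix(c,P); d=(Rm.T@(P-c["origin"]))[2]
        cv2.circle(m,tuple(int(round(v)) for v in (u+.5)*k*16),int(round(f*.009/d*k*16)),255,-1,shift=4)
    return m
if __name__=="__main__":
    import pickle; c=pickle.load(open("w1.pkl","rb")); k=4
    g=cv2.cvtColor(c["frame"],cv2.COLOR_RGB2GRAY); g=cv2.resize(g,None,fx=k,fy=k,interpolation=cv2.INTER_CUBIC)
    m=(g<34).astype(np.uint8)*255; m[:65*k]=0;m[200*k:]=0;m[:,:254*k]=0;m[:,435*k:]=0
    n,l,st,_=cv2.connectedComponentsWithStats(m); i=1+np.argmax(st[1:,4]); m=(l==i).astype(np.uint8)*255
    def cost(p):
        r=render(c,p,k); return -np.sum((r>0)&(m>0))/np.sum((r>0)|(m>0))
    best=None
    for a0 in (-1.57,-1.54,-1.6):
        x0=np.array([.50,-.04,a0])
        sim=np.array([x0,x0+[.008,0,0],x0+[0,.008,0],x0+[0,0,.04]])
        o=minimize(cost,x0,method="Nelder-Mead",options=dict(initial_simplex=sim,xatol=1e-4,fatol=1e-5))
        print(o.x,o.fun)
        if best is None or o.fun<best.fun: best=o
    p=best.x; np.save("pose.npy",p); print(path(p,[0,.0185,.125,.164,.2035,.2585]).round(4))
    im=cv2.cvtColor(c["frame"],cv2.COLOR_RGB2BGR); im=cv2.resize(im,None,fx=k,fy=k)
    cs,_=cv2.findContours(render(c,p,k),0,1); cv2.drawContours(im,cs,-1,(0,255,0),1)
    cs,_=cv2.findContours(m,0,1); cv2.drawContours(im,cs,-1,(0,0,255),1)
    for q in path(p,np.linspace(0,.2585,8)):
        cv2.circle(im,tuple(int(v) for v in (w2pix(c,[*q,.055])+.5)*k),3,(255,255,0),-1)
    cv2.imwrite("pics/fit1.png",im[65*k:200*k,230*k:430*k])
E
python3 fit.py
```

```text
[ 0.50736268 -0.04531677 -1.55504663] -0.8967553250193135
[ 0.50725909 -0.045422   -1.5534822 ] -0.8969741561666513
[ 0.5074203  -0.04520254 -1.55474738] -0.896391923204237
[[ 0.5073 -0.0454]
 [ 0.5076 -0.0639]
 [ 0.5094 -0.1704]
 [ 0.5245 -0.2053]
 [ 0.5602 -0.2195]
 [ 0.6152 -0.2186]]
```

View pics/fit1.png

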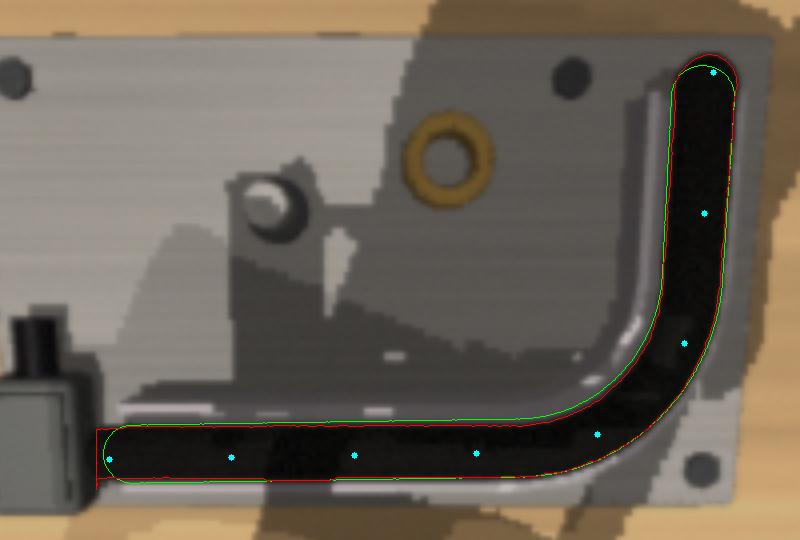

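```bash
sed -i 's/np.clip(S,.005,.2535)/S/; s/:254\*k/:251*k/' fit.py; python3 fit.py
```

```text
[ 0.50827196 -0.04415812 -1.57041146] -0.8991716652385033
[ 0.50821747 -0.04421122 -1.57019473] -0.8991824640319874
[ 0.50817093 -0.04407194 -1.56937457] -0.8991628139447707
[[ 0.5082 -0.0442]
 [ 0.5082 -0.0627]
 [ 0.5083 -0.1692]
 [ 0.5228 -0.2044]
 [ 0.5583 -0.2192]
 [ 0.6133 -0.2191]]
```

View pics/fit1.png

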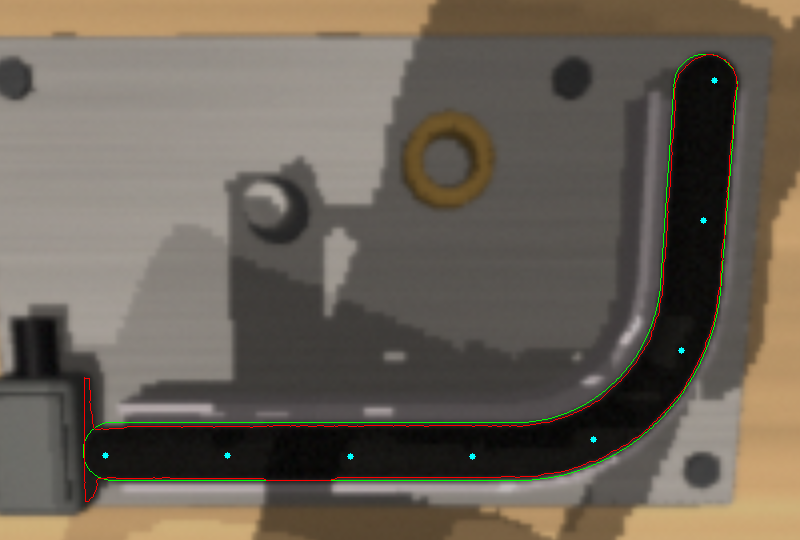

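The fit follows the bar closely: start at about (0.508, −0.044) and end at about (0.613, −0.219). Next I'll check the bolt clearance and work out the waypoints.

```bash
python3 - <<'E'
from h import *; from fit import path
import pickle; c=pickle.load(open("w1.pkl","rb")); p=np.load("pose.npy")
for n,uv,z in (("bolt top",(230+266/4,65+193/4),.062),("bolt head",(230+278/4,65+216/4),.024),("bush",(230+448/4,65+158/4),.034)): print(n,pix2w(c,uv,z).round(4))
s=env.read_state();print(s["position"])
t=np.arange(.003,.2585,.0075)
for a,b in zip(t,path(p,t)): print(round(a,4),b.round(4))
E
python3 -m jog '[1,0.7,-4,3,0, 1,1.3,-7.8,6,0, 1,1.3,-7.8,11,0, 1,1.3,-7.8,14.5,0, 1,1.3,-7.8,14.5,0]'
```

```text
bolt top [ 0.5827 -0.0957  0.062 ]
bolt head [ 0.5778 -0.0959  0.024 ]
bush [ 0.5941 -0.1479  0.034 ]
[ 0.49464019 -0.12472119  0.24157084]
0.003 [ 0.5082 -0.0472]
0.0105 [ 0.5082 -0.0547]
0.018 [ 0.5082 -0.0622]
0.0255 [ 0.5082 -0.0697]
0.033 [ 0.5082 -0.0772]
0.0405 [ 0.5082 -0.0847]
0.048 [ 0.5082 -0.0922]
0.0555 [ 0.5083 -0.0997]
0.063 [ 0.5083 -0.1072]
0.0705 [ 0.5083 -0.1147]
0.078 [ 0.5083 -0.1222]
0.0855 [ 0.5083 -0.1297]
0.093 [ 0.5083 -0.1372]
0.1005 [ 0.5083 -0.1447]
0.108 [ 0.5083 -0.1522]
0.1155 [ 0.5083 -0.1597]
0.123 [ 0.5083 -0.1672]
0.1305 [ 0.5086 -0.1747]
0.138 [ 0.51   -0.1821]
0.1455 [ 0.5124 -0.1891]
0.153 [ 0.5159 -0.1958]
0.1605 [ 0.5204 -0.2018]
0.168 [ 0.5257 -0.2071]
0.1755 [ 0.5317 -0.2115]
0.183 [ 0.5384 -0.215 ]
0.1905 [ 0.5454 -0.2175]
0.198 [ 0.5528 -0.2189]
0.2055 [ 0.5603 -0.2192]
0.213 [ 0.5678 -0.2192]
0.2205 [ 0.5753 -0.2192]
0.228 [ 0.5828 -0.2192]
0.2355 [ 0.5903 -0.2192]
0.243 [ 0.5978 -0.2192]
0.2505 [ 0.6053 -0.2192]
0.258 [ 0.6128 -0.2191]
time: 2.12
position: [0.5055, -0.0468, 0.0946]
tool_rot: [1.0, -0.001, -0.003, -0.001]
ft_force: [-0.6, 0.2, -0.3]
grip_width: 0.0004
```

```bash
python3 -m jog '[1,0,0,0,0, 1,0,0,0,0]'
python3 - <<'E'
from h import *
c=env.read_camera("scene"); save(c,"s2.png",(200,150,360,270),4.5)
w=env.read_camera("wrist"); save(w,"w3.png",(160,60,480,300),2.4)
s=env.read_state();print(s["position"],s["ft_force"],R.from_quat(s["tool_rot"]).as_matrix().round(4))
E
```

```text
time: 2.38
position: [0.5093, -0.0468, 0.0983]
tool_rot: [1.0, -0.0, 0.002, 0.0]
ft_force: [-0.5, -0.2, 0.6]
grip_width: 0.0002
[ 0.50893234 -0.04639109  0.09803827] [0.31483288 0.74502031 0.24068627] [[ 1.0e+00  3.0e-04  2.6e-03]
 [ 3.0e-04 -1.0e+00 -5.0e-04]
 [ 2.6e-03  5.0e-04 -1.0e+00]]
```

View pics/w3.png

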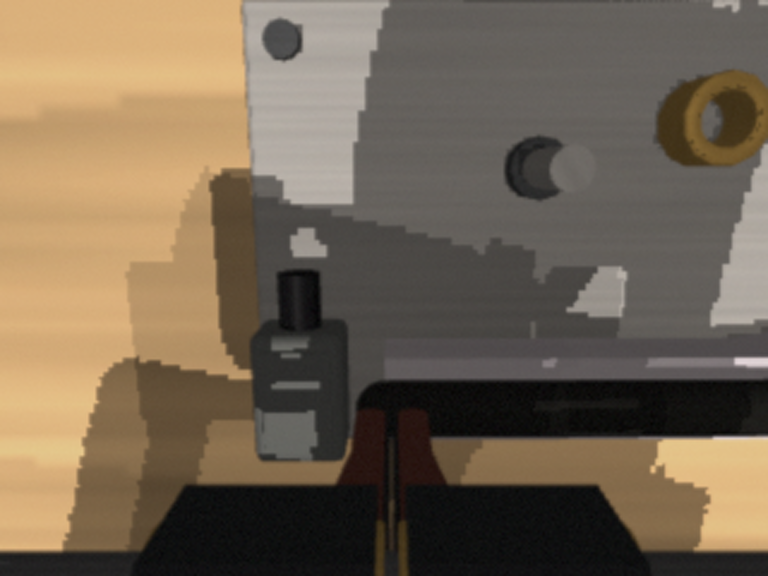

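View pics/s2.png

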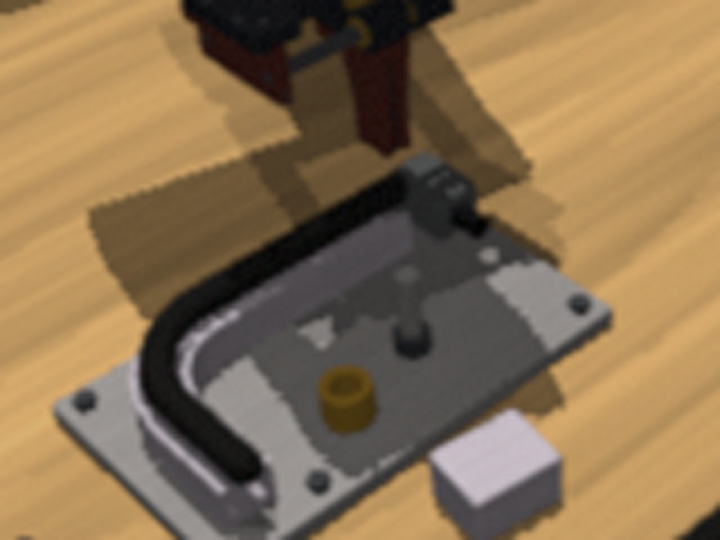

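```bash
python3 -m jog '[1,0,0,0.6,0, 1,0,0,1.2,0, 1,0,0,1.7,0, 1,0,0,2.0,0, 1,0,0,2.0,0]';python3 -m jog '[1,0,0,0,0, 1,0,0,0,0, 1,0,0,0,0]';python3 -m jog '[1,0,0,0,0, 1,0,0,0,0]'
```

```text
time: 3.1
position: [0.5077, -0.0458, 0.0763]
tool_rot: [1.0, 0.0, -0.0, -0.0]
ft_force: [0.3, -0.1, 0.7]
grip_width: 0.0005
time: 3.48
position: [0.508, -0.0459, 0.0768]
tool_rot: [1.0, 0.0, 0.0, -0.0]
ft_force: [-0.6, -0.9, 0.4]
grip_width: 0.0005
time: 3.72
position: [0.508, -0.0459, 0.0767]
tool_rot: [1.0, 0.0, 0.0, -0.0]
ft_force: [-0.2, -1.3, -0.5]
grip_width: 0.0005
```

```bash
python3 -m jog '[1,0,0,0.2,0, 1,0,0,0.4,0, 1,0,0,0.6,0, 1,0,0,0.7,0, 1,0,0,0.8,0]';python3 -m jog '[1,0,0,0,0, 1,0,0,0,0]';python3 -m jog '[1,0,0,0,0]'; python3 -m jog '[1,0,0,0,0]'; python3 -m jog '[1,0,0,0,0]'
```

```text
time: 4.35
position: [0.508, -0.0459, 0.0687]
tool_rot: [1.0, 0.0, 0.0, -0.0]
ft_force: [0.4, 0.6, 4.3]
grip_width: 0.0003
time: 4.6
position: [0.508, -0.0459, 0.0688]
tool_rot: [1.0, 0.0, 0.0, -0.0]
ft_force: [-0.3, 0.0, 4.0]
grip_width: 0.0004
time: 4.72
position: [0.5081, -0.0459, 0.0688]
tool_rot: [1.0, 0.0, 0.0, -0.0]
ft_force: [-0.2, 0.2, 3.5]
grip_width: 0.0001
time: 4.85
position: [0.5081, -0.0459, 0.0688]
tool_rot: [1.0, 0.0, 0.0, -0.0]
ft_force: [-0.5, 0.3, 3.0]
grip_width: 0.0005
time: 4.97
position: [0.508, -0.0459, 0.0687]
tool_rot: [1.0, 0.0, 0.0, -0.0]
ft_force: [-0.5, 0.3, 4.6]
grip_width: 0.0004
```

Mean force is about 3.9 N, which puts the bar about 5.5 mm down as intended. Starting the sweep along the first leg.

```bash
python3 -m jog '[1,0,0.3,0,0, 1,0,0.8,0,0, 1,0,1.4,0,0, 1,0,2.0,0,0, 1,0,2.6,0,0]';python3 -m jog '[1,0,0.6,0,0, 1,0,1.2,0,0, 1,0,1.8,0,0, 1,0,2.4,0,0, 1,0,3.0,0,0]'
```

```text
time: 5.6
position: [0.5079, -0.0723, 0.0687]
tool_rot: [1.0, 0.0, -0.0, -0.0]
ft_force: [-0.3, 2.0, 3.1]
grip_width: 0.0004
time: 6.22
position: [0.508, -0.1023, 0.0687]
tool_rot: [1.0, 0.0, -0.0, -0.0]
ft_force: [-0.3, 2.7, 4.0]
grip_width: 0.0006
```

```bash
python3 -m jog '[1,0,0.6,0,0, 1,0,1.2,0,0, 1,0,1.8,0,0, 1,0,2.4,0,0, 1,0,3.0,0,0]';python3 -m jog '[1,0,0.6,0,0, 1,0,1.2,0,0, 1,0,1.8,0,0, 1,0,2.4,0,0, 1,0,3.0,0,0]'; python3 -m jog '[1,0,0.3,0,0, 1,0,0.6,0,0]'
python3 - <<'E'
from h import *
w=env.read_camera("wrist"); save(w,"w4.png",(160,60,480,300),2.4)
s=env.read_state();print(s["position"],s["ft_force"])
p=np.load("pose.npy")
import pickle; pickle.dump(w,open("w4.pkl","wb"))
E
```

```text
time: 6.85
position: [0.508, -0.1323, 0.0687]
tool_rot: [1.0, 0.0, -0.0, -0.0]
ft_force: [-0.0, 2.5, 2.5]
grip_width: 0.0006
time: 7.48
position: [0.508, -0.1623, 0.0686]
tool_rot: [1.0, 0.0, -0.0, -0.0]
ft_force: [-0.6, 2.3, 3.2]
grip_width: 0.0004
time: 7.72
position: [0.508, -0.168, 0.0686]
tool_rot: [1.0, 0.0, -0.0, -0.0]
ft_force: [0.3, 2.7, 4.4]
grip_width: 0.0005
[ 0.50804193 -0.16837873  0.06865645] [-0.77823827  1.35052073  4.07298456]
```

View pics/w4.png

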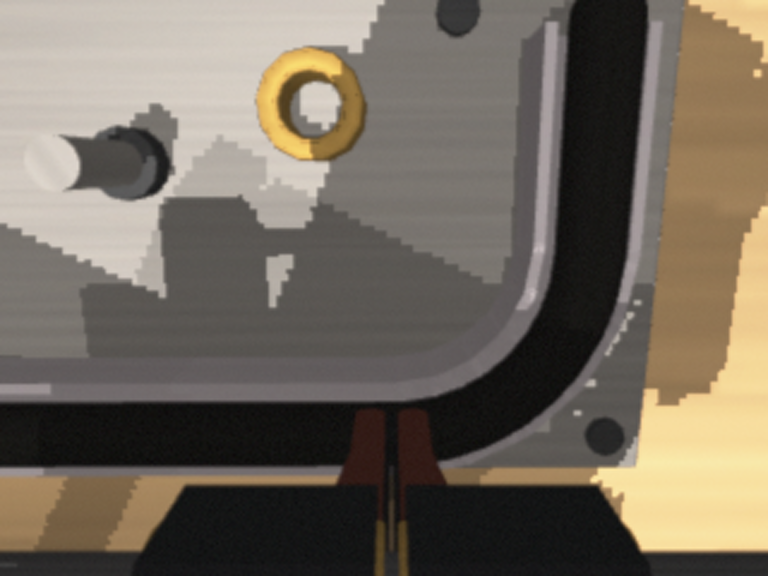

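Run:
```python
from h import *; from fit import path
import pickle; c=pickle.load(open("w4.pkl","rb")); p=np.load("pose.npy"); k=3
im=cv2.resize(cv2.cvtColor(c["frame"],cv2.COLOR_RGB2BGR),None,fx=k,fy=k)
t=np.linspace(0,.2585,60); d=1e-4
P=path(p,t);T=(path(p,t+d)-path(p,t-d));T/=np.linalg.norm(T,axis=1)[:,None];N=np.stack([-T[:,1],T[:,0]],1)
for off,col,z in ((0,(255,255,0),.0495),(.009,(0,255,0),.0405),(-.009,(0,255,0),.0405)):
    for q in P+off*N: cv2.circle(im,tuple(int(v) for v in (w2pix(c,[*q,z])+.5)*k),2,col,-1)
cv2.imwrite("pics/ov.png",im[50*k:260*k,260*k:480*k])
```

```text
(no output)
```

View pics/ov.png

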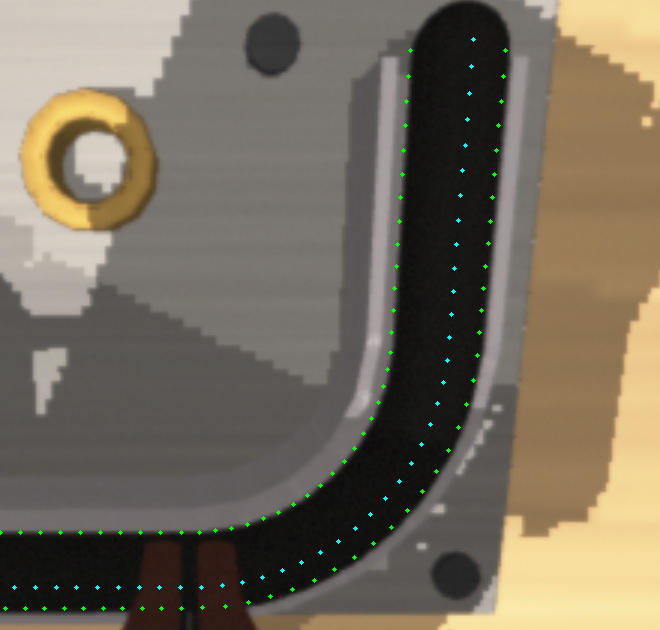

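```bash
python3 -m jog '[1,0.02,0.55,0,0, 1,0.1,1.14,0,0, 1,0.25,1.72,0,0, 1,0.48,2.28,0,0, 1,0.76,2.81,0,0]'; python3 -m jog '[1,0.35,0.48,0,0, 1,0.76,0.93,0,0, 1,1.21,1.32,0,0, 1,1.71,1.65,0,0, 1,2.24,1.93,0,0]'
```

```text
time: 8.4
position: [0.5155, -0.1963, 0.0686]
tool_rot: [1.0, 0.0, -0.0, -0.0]
ft_force: [-1.7, 2.6, 3.9]
grip_width: 0.0004
time: 9.02
position: [0.5383, -0.2156, 0.0686]
tool_rot: [1.0, 0.0, -0.0, 0.0]
ft_force: [-2.9, 1.8, 3.9]
grip_width: 0.0005
```

```bash
python3 -m jog '[1,0.57,0.2,0,0, 1,1.15,0.34,0,0, 1,1.75,0.4,0,0, 1,2.35,0.42,0,0, 1,2.95,0.42,0,0]'; python3 -m jog '[1,0.6,0,0,0, 1,1.2,0,0,0, 1,1.8,0,0,0, 1,2.4,0,0,0]'
python3 - <<'E'
from h import *
w=env.read_camera("wrist"); save(w,"w5.png",(160,60,480,300),2.4)
s=env.read_state();print(s["position"],s["ft_force"])
E
```

```text
time: 9.65
position: [0.568, -0.2195, 0.0687]
tool_rot: [1.0, 0.0, 0.0, 0.0]
ft_force: [-3.4, -0.2, 3.5]
grip_width: 0.0005
time: 10.15
position: [0.592, -0.2194, 0.0687]
tool_rot: [1.0, 0.0, -0.0, -0.0]
ft_force: [-3.5, -0.2, 3.0]
grip_width: 0.0008
[ 0.59285597 -0.21946721  0.06873738] [-1.62491327  1.01310917  4.18358424]
```

View pics/w5.png

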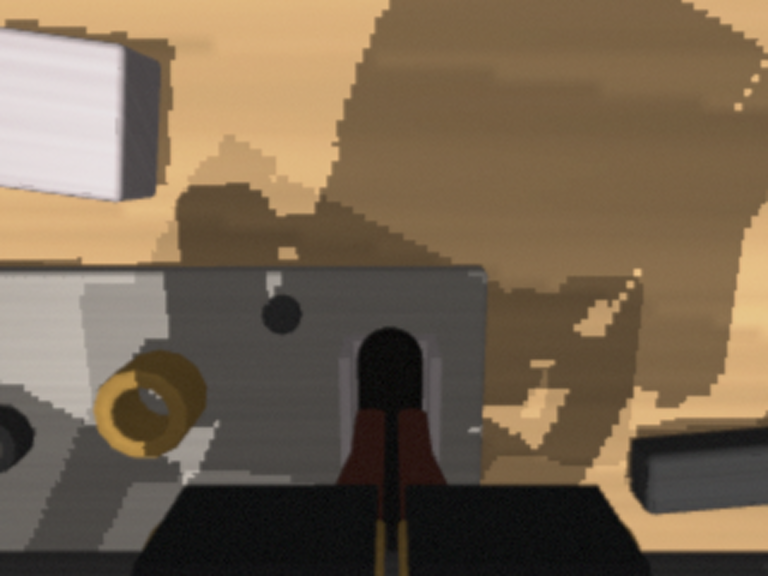

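```bash
python3 -m jog '[1,0.6,0,0,0, 1,1.2,0,0,0, 1,1.7,0,0,0, 1,2.1,0,0,0, 1,2.1,0,0,0]'; python3 -m jog '[1,0,0,0,0, 1,0,0,0,0]'
```

```text
time: 10.82
position: [0.6134, -0.2194, 0.0688]
tool_rot: [1.0, 0.0, 0.001, 0.0]
ft_force: [-0.2, 0.2, 4.4]
grip_width: 0.0002
time: 11.08
position: [0.6133, -0.2195, 0.0689]
tool_rot: [1.0, 0.0, 0.001, 0.0]
ft_force: [0.4, 0.8, 4.2]
grip_width: 0.0004
```

```bash
python3 -m jog '[1,0,0,-0.8,0, 1,0,0,-2,0, 1,0,0,-5,0, 1,0,0,-9,0, 1,0,0,-13,0]'; python3 -m jog '[1,-3,-2,-3,0, 1,-7,-5,-4,0, 1,-11,-8,-4,0, 1,-11,-8,-4,0, 1,-11,-8,-4,0]'; python3 -m jog '[1,0,0,0,0, 1,0,0,0,0, 1,0,0,0,0]'
python3 - <<'E'
from h import *; from fit import path
import pickle
w=env.read_camera("wrist"); save(w,"w6.png",None,1.25); p=np.load("pose.npy")
pickle.dump(w,open("w6.pkl","wb"))
c=env.read_camera("scene"); save(c,"s3.png",(90,150,390,300),2.6)
s=env.read_state();print(s["position"],s["ft_force"])
E
```

```text
time: 11.7
position: [0.6121, -0.2193, 0.2002]
tool_rot: [1.0, 0.0, -0.0, -0.0]
ft_force: [0.0, -0.2, -0.1]
grip_width: 0.0005
time: 12.32
position: [0.5031, -0.1398, 0.2394]
tool_rot: [1.0, 0.001, 0.001, 0.0]
ft_force: [-0.2, 0.8, -0.0]
grip_width: 0.0006
time: 12.7
position: [0.5029, -0.1398, 0.2384]
tool_rot: [1.0, 0.0, -0.0, -0.0]
ft_force: [-0.0, 0.1, -0.1]
grip_width: 0.0005
[ 0.50269869 -0.13968762  0.23844164] [0.14534264 0.3974781  0.52920353]
```

View pics/w6.png

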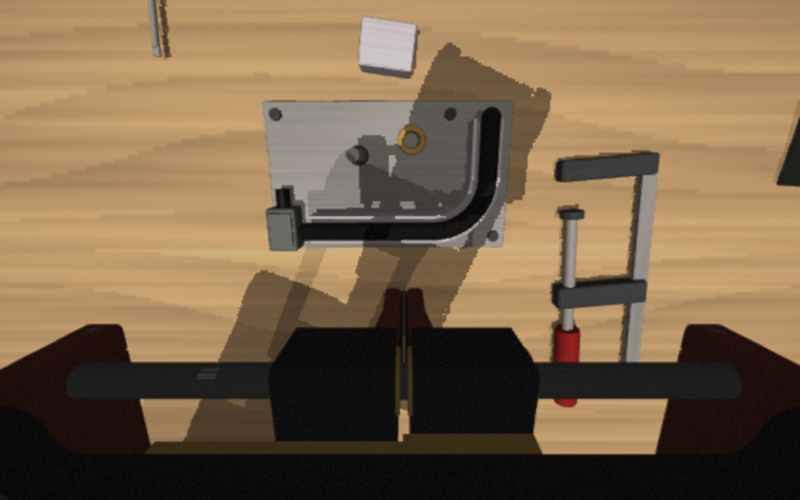

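View pics/s3.png

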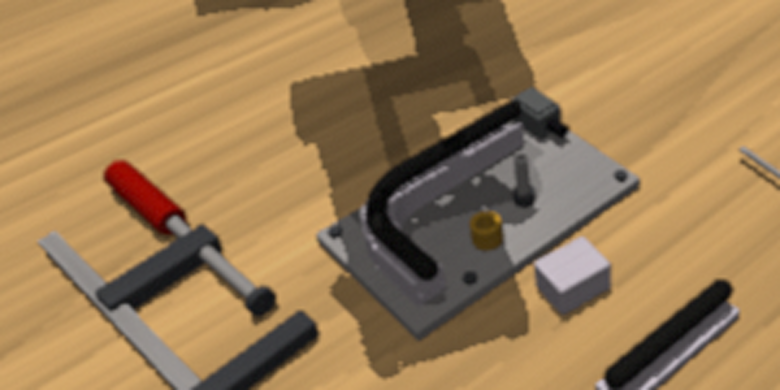

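Run:
```python
from h import *
a=cv2.imread("pics/top0.png",0); b=cv2.cvtColor(env.read_camera("top")["frame"],cv2.COLOR_RGB2GRAY)
a2=cv2.imread("pics/scene0.png",0); b2=cv2.cvtColor(env.read_camera("scene")["frame"],cv2.COLOR_RGB2GRAY)
for a,b,(x0,y0,x1,y1) in ((a,b,(318,186,350,236)),(a2,b2,(285,180,340,230)),(a2,b2,(208,230,270,278))):
    r=cv2.matchTemplate(cv2.resize(b[y0-6:y1+6,x0-6:x1+6],None,fx=4,fy=4,interpolation=2),cv2.resize(a[y0:y1,x0:x1],None,fx=4,fy=4,interpolation=2),cv2.TM_CCOEFF_NORMED)
    print(cv2.minMaxLoc(r)[1],np.array(cv2.minMaxLoc(r)[3])/4-6,"px")
env.job_done()
print(env.read_state()["time"])
```

```text
0.5791916251182556 [-0.5  -0.25] px
0.943836510181427 [0. 0.] px
0.6089524030685425 [0.25 0.  ] px
the job is handed in; nothing more can be done
the job is handed in; nothing more can be done
```

The bar has been tested from the box end, round the bend to its other end, and the job is handed in. It took about 13 s of the 48 s allowed.

- **Press depth:** the closed fingertips stayed 5 to 6 mm down the whole way, well short of the 12 mm stop. The force readings were noisy, between 2.5 and 4.6 N. At the far end it still read about 4.3 N, so the fingers were still on the bar there.
- **Path:** I followed the bar's position as fitted from the wrist camera. An overlay partway along showed the second leg about 1 mm off the fit, so I aimed about 1 mm further out on that leg. I then lifted straight up and backed away.
- **Final views:** the bar was back up, the bolt was standing, and the bushing and block were in place.
- **Has the unit moved?** In the clearest before-and-after comparison, of the box end in the scene view, it moved 0 px (match 0.94). Two weaker comparisons gave 0.25 to 0.5 px, but the arm's shadow had changed (match about 0.6). They are less reliable, and a shift of about a millimetre can't be ruled out from them.

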